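Slide the press-to-release shelf divider to the yellow stop

TASK

Reset the sliding divider on the laundry shelf: press down the orange pad in the middle of the slider to free its friction hold and, keeping it pressed, push the slider along the rail until it rests against the yellow stop. Then let the pad spring back up, leaving the slider held there, and leave the jug, tin, cup, spray nozzle, green bottle and lint brush where they stand.

Things in the scene. Friction and masses are not known exactly. Their poses are not given: they have to be found in the camera images.
- pad_top (a point): Centre of the orange pad's top face, in the middle of the black slider: 40 mm above the shelf when up, 36 mm fully pressed. Face 38 mm (x, across the rail) by 56 mm (y, along it). From 30 mm either side of it along y, black cheeks of the slider (15 mm thick) rise to 52 mm above the shelf: a fingertip on the pad can push their inner faces. Walls beside it in x: top at 35 mm. x points to the far side, z up.
- pad (a joint): How far the orange pad is pressed, m: 0 up (a friction shoe holds the slider against about 15 N), 0.004 fully pressed. It gives gradually: about 7.5 N at 2 mm, 9 N at the full 4 mm, then it is rigid. Pressed 2 mm or more, the slider runs freely (about 1 N of drag). It springs back up by itself.
- divider (a joint): Position of the slider along the rail, m: 0 at the rail's middle, growing along the y axis of divider_mid. The slider cannot leave the rail.
- divider_mid (a point): Centre of the black slider, under the pad, 20 mm above the shelf, axes as pad_top. The slider is 90 mm long (y; ends 45 mm either side) and 46 mm wide. A black upright plate 5 mm thick, top 70 mm above the shelf, fixed to it, runs from 41 to 101 mm along +x and moves with it. When the slider touches the yellow stop, this point is 53 mm from the stop's origin along the rail.
- stop_yellow: The marked stop: a fixed bright yellow block clamped across the rail, 64 mm (x) by 16 mm (y, along the rail) by 46 mm high, with a small dark screw on its robot side. Origin at the centre of its underside, on the rail's centre line at shelf height. It may be at either end of the slider's travel.
- stop_grey: The other fixed stop, same block in grey, at the opposite end of the slider's travel. Not the one wanted.
- rail: Fixed aluminium rail on the shelf, 400 mm long (y), 50 mm wide, 20 mm high. Origin at the centre of its underside; y along the rail.
- jug: Bystander, stays where it is. Closed blue plastic detergent jug, 80 x 130 mm, 198 mm high, beyond one end of the rail. Origin at the centre of its underside.
- tin: Bystander, stays where it is. Open steel tin of wooden clothespins, 84 mm across, 65 mm high, pins to about 90 mm. Origin at the centre of its underside.
- cup: Bystander, stays where it is. White ceramic measuring cup with a handle, 76 mm across, 75 mm high. Origin at the centre of its underside.
- nozzle: Bystander, stays where it is. White and red trigger spray nozzle standing on its red collar (38 mm across), 79 mm high, up to 63 mm out from its origin at the centre of its underside.
- softener: Bystander, stays where it is. Green bottle with a white cap, 64 mm across, 150 mm high. Origin at the centre of its underside.
- brush: Bystander, stays where it is. Grey and blue lint brush lying on the shelf in front of the rail on the robot's side, 200 mm long (its y), 46 mm wide, 24 mm high. Origin on its underside, near the middle of its length.
Not all that is in view belongs to the job. What is meant by the stop_yellow is not red, and is the smaller of those in its own colour.

How it is judged:
On the way, in this order (a step that is already met when the one before it is completed fails the run):
1. the pad is pressed down by at least 2 mm while the slider is still within 8 mm of its start along the rail (value of joint pad above 0.002 m and distance of divider_mid from where it was at the start of the episode below 0.008 m), for 0.1 s.
2. with the pad still pressed by at least 2 mm, the slider reaches the yellow stop (gap under 3 mm) (value of joint pad above 0.002 m and horizontal distance between divider_mid and stop_yellow below 0.056 m), for 0.1 s.
At the end, for the whole second after the job is handed in: The slider stands against the yellow stop (gap under 3 mm), at rest, with the orange pad sprung back up (within 1 mm), and every bystander is within 15 mm of where it stood (horizontal distance between divider_mid and stop_yellow below 0.056 m and value of joint pad below 0.001 m and velocity of joint divider between -0.005 and 0.005 m/s and distance of each of jug, tin, cup, nozzle, softener, brush from where it was at the start of the episode below 0.015 m); the robot touches nothing.
It fails at once if a bystander is lifted, carried or shifted by more than 15 mm (distance of any of jug, tin, cup, nozzle, softener, brush from where it was at the start of the episode above 0.015 m).
It fails at once if a standing bystander is tipped by more than 0.3 rad (angle between any of jug, tin, cup, nozzle, softener's own z axis and vertical above 0.3 rad).
It fails at once if the slider is forced along (faster than 30 mm/s) with the pad not pressed (under 0.5 mm) (value of joint pad below 0.0005 m and (velocity of joint divider above 0.03 m/s or velocity of joint divider below -0.03 m/s)).
It also fails if it takes over 40 s, if anything falls off the work surface, if the arm or the gripper's body presses on something with over 40 N, if the wrist force passes 120 N, or if a joint passes its speed limit or range.

ROBOT

A 6-joint arm with a two-finger parallel gripper is mounted at the origin on the work surface. World frame = base frame: x ahead of the robot, y to its left, z up, the work surface at z = 0. Lengths are in m, angles in rad, forces in N, time in s.
With the tool pointing down it reaches from about 0.35 to 0.85 m from the base axis. Payload 8.1 kg.
Tool frame: the origin (TCP) lies at the very end of the fingers, on their centre line; the grasp point (between the pads) lies 19 mm behind it; z points along the fingers, y is the line along which they close (so a half turn about z gives the same grasp; the last joint's range is limited). The gripper opens to 93 mm and grips with 3 to 60 N. Pads are 15 mm wide; open, the fingers measure 128 mm over their backs; the gripper's body (75 mm by 188 mm) begins 65 mm behind the grasp point.
Start: joints at [1.228, 0.13, 1.488, -0, 1.523, -0.085], TCP at [0.153, 0.58, 0.219] pointing down, gripper open.
Joint ranges: [-2.96, 2.96], [-0.89, 2.26], [0.02, 2.5], [-1.34, 4.48], [0, 2.73], [-2.66, 2.66]. Speed limits (rad/s): [2.39, 2.39, 2.79, 3.14, 3.14, 3.14].

INTERFACE

Orientations are given as a rotation vector (axis times angle).
In Python, from plant import read_state, eyes, workorder gives the robot as it stands. The module is installed in compiled form; this text tells all that it offers.
- The arm moves only by the tool play_rows, never from a script. Its argument "targets" is one flat list of numbers, 4 for each row, row after row: the shift along the tool's x, y, z in cm, then the turn about the tool's z in degrees. In form: [dx, dy, dz, roll, dx, dy, dz, roll, ...]. A call has 1 to 8 rows; each row is the pose to reach, as a shift and turn from the pose commanded when the call began, along the tool's axes at that moment; what a row does not reach only later rows make up. A row lasts 1/12 s, in which the tool goes at most 41.7 mm and 7.16 degrees, less where a joint would pass 70% of its speed; a pose out of reach is approached as far as the arm can. A call with a gripper value outside its range is refused whole. "grip" is the finger opening in cm, from 0 to 9.3, set as the call begins (left out, the last holds). The fingers move at their own pace and stop on an object; "grip_force" is the grip in N (left out, the last holds). Time passes only in rows, so rows that repeat a pose let the fingers close. It gives the time, the measured TCP pose, the force, the opening and the grip force at its end, in the units of the state.
- read_state(): the state, without advancing time (a new reading comes with each control period).
- eyes.read_camera(name): name is "scene" or "side" or "wrist"; returns a dict with "image" (420x560x3 uint8, red, green, blue), "vfov" (degrees; the focal length in pixels is half the picture's height over the tangent of half this angle, whatever the lens; pixels are square), "cx", "cy" (the principal point, pixels), "k1" (the pictures are not rectified: a ray, as slopes to the right and down, at radius r is drawn at 1 + k1 r^2 times it, then the intrinsics apply), "cam_to_world" (4x4, takes a point from camera to world coordinates); the wrist camera has in their place "T_tool_cam" (4x4, takes a point from camera to tool coordinates, whose origin is the TCP and whose axes are the flange's). Camera axes: x right, y up, looking along -z (the intrinsics and any distortion apply to the point x, -y, -z); pixel columns grow to the right and rows downward; lengths in m; the calibration is good to about 2 mm. A picture is of the moment at which its call begins: read the wrist's pose just before it. There is no depth.
- workorder.close_job(): hands the job in; it is judged then, once.
The state is a dict: "t": time; "q": joint angles; "dq": joint speeds; "joint_torque": joint torques, N m; "tool_pos": TCP position; "orientation": TCP orientation; "force": force on the tool from outside, world axes, zero at the start; "wrist_torque": the same for the moment, N m; "opening": finger opening in m; "gripper_force": force on a finger pad.
Only numpy, scipy, OpenCV 4.12 (cv2) and the standard library are available. Lean on these libraries where they do the work, as an engineer would, in place of code of your own. Each camera call takes 0.05 s, during which the arm holds its last target. There are 200 camera calls.

## Working session

There is one attempt and no reset: what is moved stays moved. The work goes in short steps, Python scripts to look and compute and a tool call to move; the robot and the scene stay as the last step left them, time stands still between calls to the robot, and variables do not carry over. Pictures are saved under pics/ and viewed, at most 10 in all, crops included, and the job is handed in when it is done.

Besides the shell and the picture viewer there is one more tool, called as a command line: name --argument value ..., lists and objects as JSON in quotes. play_rows: Moves the arm, as the interface text tells. Its arguments: {"type":"object","properties":{"targets":{"type":"array"},"grip":{"type":"number"},"grip_force":{"type":"number"}},"required":["targets"]}

```bash
mkdir -p pics
cat > h.py <<'E'
import numpy as np, cv2
from scipy.spatial.transform import Rotation as R
from plant import read_state, eyes, workorder
def cam(n):
    s=read_state(); c=eyes.read_camera(n)
    if n=="wrist":
        T=np.eye(4);T[:3,:3]=R.from_rotvec(s["orientation"]).as_matrix();T[:3,3]=s["tool_pos"]
        c["M"]=T@np.array(c["T_tool_cam"])
    else: c["M"]=np.array(c["cam_to_world"])
    return c
def save(c,f): cv2.imwrite(f,cv2.cvtColor(c["image"],cv2.COLOR_RGB2BGR))
def K(c):
    f=210/np.tan(np.radians(c["vfov"])/2)
    return np.array([[f,0,c["cx"]],[0,f,c["cy"]],[0,0,1.]]),np.array([c["k1"],0,0,0.])
def at_z(c,px,z):
    k,d=K(c)
    p=cv2.undistortPoints(np.array(px,float).reshape(-1,1,2),k,d).reshape(-1,2)
    r=np.c_[p[:,0],-p[:,1],-np.ones(len(p))]@c["M"][:3,:3].T; o=c["M"][:3,3]
    return o+r*((np.broadcast_to(z,len(p))-o[2])/r[:,2])[:,None]
def proj(c,P):
    k,d=K(c); q=(np.atleast_2d(P)-c["M"][:3,3])@c["M"][:3,:3]
    q=q*[1,-1,-1]
    return cv2.projectPoints(q,np.zeros(3),np.zeros(3),k,d)[0].reshape(-1,2)
E
python3 - <<'E'
from h import *
s=read_state();print(s)
ims=[]
for n in ("scene","side","wrist"):
    c=cam(n);save(c,f"pics/{n}0.png");print(n,c["M"].round(3).tolist(),c["vfov"],c["k1"])
E
```

```text
{'t': 0.0, 'q': array([ 1.22759789e+00,  1.31154590e-01,  1.48927341e+00, -2.76632031e-05,
        1.52303714e+00, -8.53980152e-02]), 'dq': array([-8.46140533e-05,  1.13773887e-03, -2.16404567e-03,  2.91419572e-04,
       -2.24489952e-03,  2.42653408e-04]), 'joint_torque': array([ 1.32879359e-03, -5.59842038e+01, -4.91760206e+01,  7.70478998e-02,
        3.51450022e-02, -9.83031282e-05]), 'tool_pos': array([0.15276269, 0.57962321, 0.21759463]), 'orientation': array([-4.03781499e-01, -3.11516041e+00,  2.88291038e-03]), 'force': array([-1.18119955,  0.13813459,  0.39817402]), 'wrist_torque': array([-0.01801825,  0.0370745 ,  0.01964679]), 'gripper_force': 0.0, 'opening': 0.09313116110987535}
scene [[-0.575, -0.606, 0.55, 1.14], [0.818, -0.44, 0.37, 0.447], [0.018, 0.663, 0.749, 0.885], [0.0, 0.0, 0.0, 1.0]] 49.57994994186794 -0.14005351274170946
side [[-0.968, 0.153, -0.2, 0.379], [-0.251, -0.632, 0.733, 0.567], [-0.014, 0.76, 0.65, 0.534], [0.0, 0.0, 0.0, 1.0]] 57.80907691287138 -0.10523875092242566
wrist [[0.255, -0.927, -0.274, 0.076], [0.967, 0.244, 0.074, 0.601], [-0.002, -0.284, 0.959, 0.383], [0.0, 0.0, 0.0, 1.0]] 63.752084726355726 0.010856308164337337
```

View pics/scene0.png

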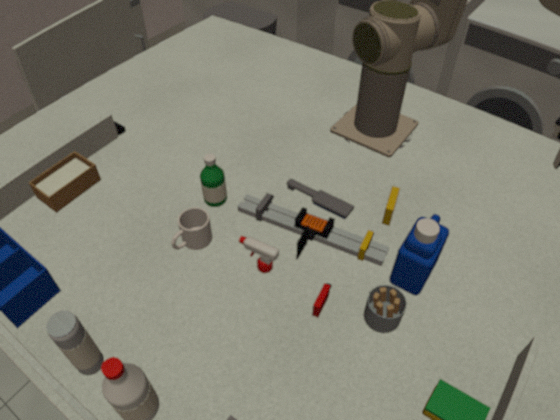

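View pics/side0.png

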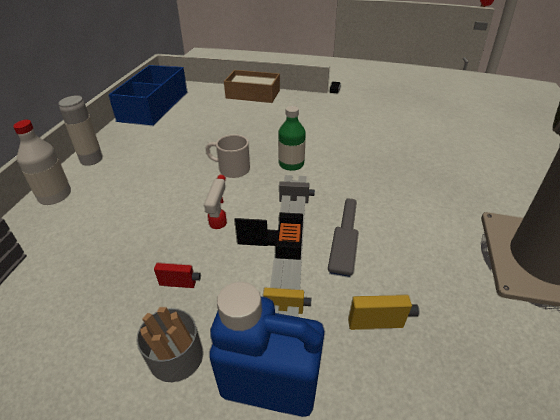

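The scene view shows the rail running from the grey stop (264,205) to the small yellow stop (365,243), with the pad at (315,224). A larger yellow decoy sits off the rail at (392,205). In the side view the pad is at (290,232), the grey stop at (294,191) and the yellow stop at (284,299).

Run:
```python
from h import *
for n,ry,ro in (("scene",(350,225,380,265),(295,210,340,240)),("side",(255,280,305,315),(270,215,310,250))):
    c=cam(n); hsv=cv2.cvtColor(c["image"],cv2.COLOR_RGB2HSV)
    for nm,(x0,y0,x1,y1),lo,hi,z in (("yellow",ry,(18,120,80),(35,255,255),.023),("pad",ro,(4,120,60),(16,255,255),.04)):
        m=cv2.inRange(hsv,lo,hi);k=np.zeros_like(m);k[y0:y1,x0:x1]=m[y0:y1,x0:x1]
        ys,xs=np.nonzero(k);
        r=cv2.minAreaRect(np.c_[xs,ys].astype(np.float32));bp=cv2.boxPoints(r)
        print(n,nm,len(xs),xs.mean().round(1),ys.mean().round(1),at_z(c,[[xs.mean(),ys.mean()]],z).round(4).tolist(),"box",bp.round(0).tolist(),at_z(c,bp,z if nm=="pad" else .046)[:,:2].round(3).tolist())
    im=c["image"]
    x0,y0,x1,y1=(225,170,415,285) if n=="scene" else (200,150,400,330)
    s=cv2.resize(im[y0:y1,x0:x1],None,fx=4 if n=="scene" else 3.3,fy=4 if n=="scene" else 3.3,interpolation=cv2.INTER_CUBIC)
    cv2.imwrite(f"pics/{n}1.png",cv2.cvtColor(s,cv2.COLOR_RGB2BGR)); print(s.shape)
```

```text
scene yellow 193 364.7 244.5 [[0.4625, 0.2131, 0.023]] box [[356.0, 257.0], [367.0, 229.0], [373.0, 232.0], [362.0, 260.0]] [[0.526, 0.22], [0.436, 0.2], [0.434, 0.218], [0.523, 0.237]]
scene pad 304 313.6 222.5 [[0.4893, 0.0803, 0.04]] box [[300.0, 224.0], [304.0, 212.0], [327.0, 221.0], [323.0, 233.0]] [[0.515, 0.056], [0.474, 0.042], [0.464, 0.105], [0.505, 0.117]]
(460, 760, 3)
side yellow 671 285.4 297.7 [[0.4611, 0.2101, 0.023]] box [[262.0, 310.0], [264.0, 287.0], [304.0, 290.0], [302.0, 313.0]] [[0.487, 0.256], [0.496, 0.214], [0.433, 0.205], [0.427, 0.248]]
side pad 319 289.5 231.6 [[0.4848, 0.0771, 0.04]] box [[279.0, 240.0], [280.0, 222.0], [301.0, 224.0], [299.0, 241.0]] [[0.499, 0.103], [0.509, 0.057], [0.469, 0.051], [0.462, 0.097]]
(594, 660, 3)
```

View pics/scene1.png

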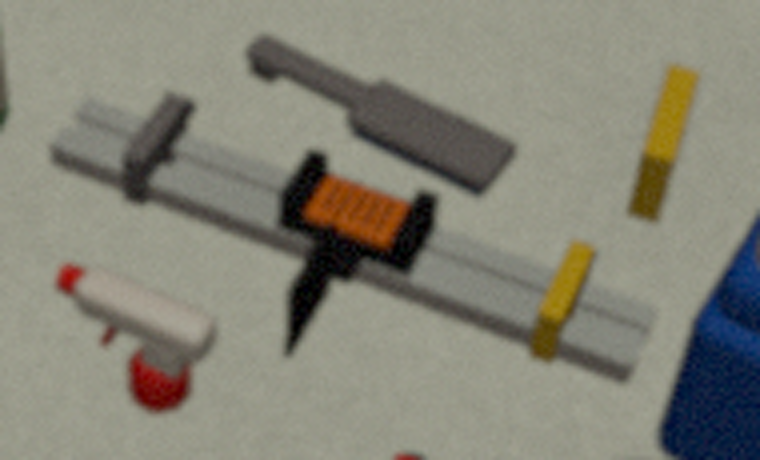

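View pics/side1.png

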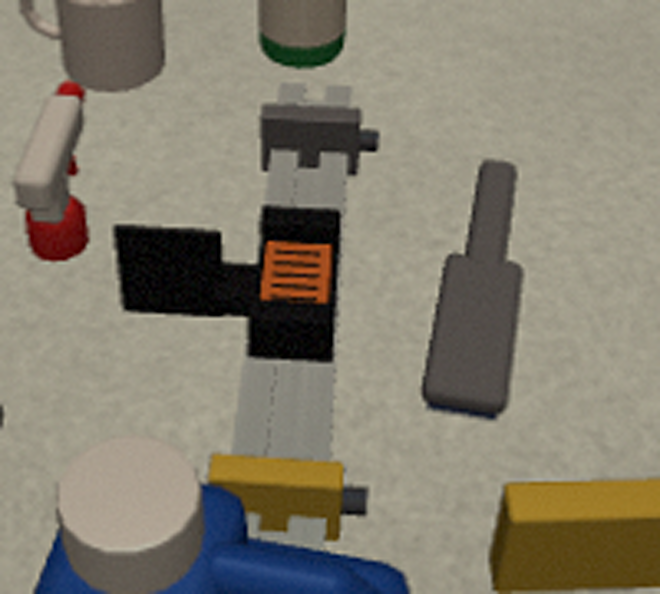

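The crops confirm this: the yellow stop is on the +y end of the rail, close to the jug, and the upright plate points to +x. Next I'll fit the rail pose and check the jug clearance.

Run:
```python
from h import *
from scipy.optimize import least_squares
A=cam("scene");B=cam("side")
a=lambda u,v:(225+u/4,170+v/4)
b=lambda u,v:(200+u/3.3,150+v/3.3)
def W(p,l): # local points
    c,s=np.cos(p[2]),np.sin(p[2]); return np.array([p[0]+c*l[0]-s*l[1],p[1]+s*l[0]+c*l[1],l[2]])
# p: rail x,y,ang, d(slider), sy (yellow), sg(grey)
obs=[(A,a(55,148),'r',(.025,-.2,.02)),(A,a(88,98),'r',(-.025,-.2,.02)),(A,a(655,310),'r',(-.025,.2,.02)),(A,a(630,367),'r',(.025,.2,.02)),
(A,a(571,243),'y',(-.032,-.008,.046)),(A,a(593,248),'y',(-.032,.008,.046)),(A,a(536,318),'y',(.032,-.008,.046)),(A,a(558,322),'y',(.032,.008,.046)),
(B,b(211,455),'y',(.032,-.008,.046)),(B,b(343,462),'y',(-.032,-.008,.046)),(B,b(340,540),'y',(-.032,.008,0.012)),
(A,(313.6,222.5),'d',(0,0,.04)),(B,(289.5,231.6),'d',(0,0,.04)),
(A,a(127,158),'g',(.032,-.008,.046)),(A,a(192,98),'g',(-.032,.008,.046)),(B,b(262,106),'g',(.032,-.008,.046)),(B,b(360,108),'g',(-.032,-.008,.046)),
(B,b(262,207),'d',(.023,-.045,.052)),(B,b(339,209),'d',(-.023,-.045,.052))]
def res(p):
    o={'r':0,'d':p[3],'y':p[4],'g':p[5]}
    return np.concatenate([proj(c,W(p,(l[0],l[1]+o[k],l[2])))[0]-px for c,px,k,l in obs])
r=least_squares(res,[.48,.1,.18,0,.13,-.13],loss='soft_l1')
p=r.x;print(p.round(4),np.degrees(p[2]));
for (c,px,k,l),e in zip(obs,res(p).reshape(-1,2)):print('A' if c is A else 'B',k,l,e.round(1))
for n,l in (("pad",p[3]),("yellow",p[4]),("final",p[4]-.053)):print(n,W(p,(0,l,.04)).round(4))
# jug: triangulate top-edges: scene cap top ~(428,230), side cap (240,300) top z .198
print(at_z(A,[(428,229)],.198),at_z(B,[(239,300)],.198))
print("jug base scene",at_z(A,[(392,278),(418,291)],0),"side",at_z(B,[(217,392),(312,408)],0))
s=read_state();Rm=R.from_rotvec(s["orientation"]).as_matrix();print(Rm.round(3))
C=eyes.read_camera("wrist");print(np.array(C["T_tool_cam"]).round(3))
c=cam("wrist");save(c,"pics/w1.png")
```

```text
[ 0.4864  0.0724  0.1551  0.0084  0.147  -0.1303] 8.884510076280854
A r (0.025, -0.2, 0.02) [-1.2 -1.2]
A r (-0.025, -0.2, 0.02) [ 0.1 -0.8]
A r (-0.025, 0.2, 0.02) [ 0.9 -0.6]
A r (0.025, 0.2, 0.02) [ 0.7 -0.1]
A y (-0.032, -0.008, 0.046) [ 1.1 -1.3]
A y (-0.032, 0.008, 0.046) [ 1.7 -0.2]
A y (0.032, -0.008, 0.046) [ 0.7 -1.6]
A y (0.032, 0.008, 0.046) [ 1.6 -0.2]
B y (0.032, -0.008, 0.046) [-1. -1.]
B y (-0.032, -0.008, 0.046) [-0.5 -0.2]
B y (-0.032, 0.008, 0.012) [-0.8 -2.9]
A d (0, 0, 0.04) [ 1.1 -0.9]
B d (0, 0, 0.04) [-0.5  1.3]
A g (0.032, -0.008, 0.046) [-0.2 -0.9]
A g (-0.032, 0.008, 0.046) [0.9 0.1]
B g (0.032, -0.008, 0.046) [-0.6 -0.7]
B g (-0.032, -0.008, 0.046) [-0.1  0.2]
B d (0.023, -0.045, 0.052) [-0.7 -1.6]
B d (-0.023, -0.045, 0.052) [ 0.  -0.9]
pad [0.4851 0.0807 0.04  ]
yellow [0.4637 0.2176 0.04  ]
final [0.4719 0.1652 0.04  ]
[[0.48873516 0.34677383 0.198     ]] [[0.47985441 0.34708551 0.198     ]]
jug base scene [[ 4.95533911e-01  3.09603902e-01 -1.11022302e-16]
 [ 4.92902184e-01  3.76943553e-01  0.00000000e+00]] side [[5.20163307e-01 3.74050226e-01 1.11022302e-16]
 [3.87325722e-01 3.62968659e-01 0.00000000e+00]]
[[-0.967  0.255 -0.   ]
 [ 0.255  0.967 -0.   ]
 [ 0.    -0.    -1.   ]]
[[ 0.     0.959  0.284  0.079]
 [ 1.    -0.    -0.     0.   ]
 [-0.     0.284 -0.959 -0.166]
 [ 0.     0.     0.     1.   ]]
```

View pics/w1.png

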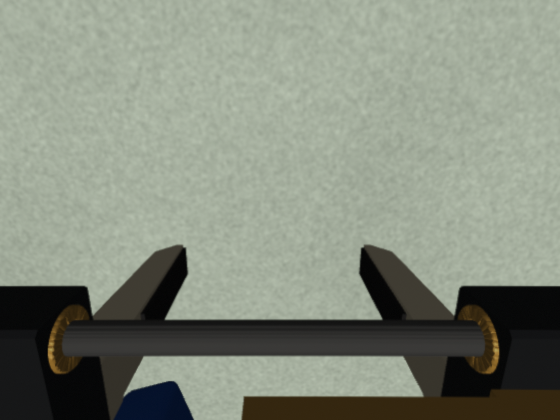

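The fit agrees with the given sizes to within about 1.5 px. The rail is turned by about 8.9°, the pad is at (0.485, 0.081), the slider's final position is (0.472, 0.165), and the jug face is at y≈0.29. The wrist view shows only empty shelf and the open fingers. I'll go above the pad with the fingers closed across the rail.

play_rows --targets '[-2,-1.8,-2,5,-5,-4.5,-3,11,-8.5,-7.5,-3,18,-12,-10.6,-3,25,-15,-13.3,-3,32,-18,-16,-3,39,-21,-18.6,-3,46,-24,-21.3,-3,53]' --grip 0 --grip_force 20

```text
t: 1.12
tool_pos: [0.3294, 0.3144, 0.2489]
orientation: [1.759, 2.603, 0.001]
force: [1.1, 0.9, 0.5]
opening: 0.0441
gripper_force: 0.0
```

Run:
```python
from h import *
s=read_state();Rm=R.from_rotvec(s["orientation"]).as_matrix()
print(s["t"],s["tool_pos"],s["opening"],np.degrees(np.arctan2(Rm[1,0],Rm[0,0])))
d=np.array([.4851,.0807,.2])-s["tool_pos"];print((Rm.T@d*100).round(2))
```

```text
1.1167 [0.3293627  0.31439307 0.24890956] 0.04407616715119089 111.90924107713961
[-27.49   5.72   4.89]
```

play_rows --targets '[-3.5,0.7,0,5,-7,1.4,0,10,-11,2.2,0,13,-15,3,1,13,-19,3.9,2,13,-23,4.8,3.5,13,-26,5.4,4.5,13,-27.5,5.7,5,13]'

```text
t: 1.78
tool_pos: [0.4864, 0.0794, 0.197]
orientation: [-2.039, -2.39, 0.003]
force: [-0.4, 0.2, -0.1]
opening: 0.0005
gripper_force: 0.0
```

play_rows --targets '[0,0,0,0,0,0,0,0]'

```text
t: 1.95
tool_pos: [0.4853, 0.0825, 0.1983]
orientation: [-2.037, -2.39, 0.001]
force: [-0.3, 0.1, 0.3]
opening: 0.0002
gripper_force: 0.0
```

Run:
```python
from h import *
s=read_state();Rm=R.from_rotvec(s["orientation"]).as_matrix()
print(s["t"],s["tool_pos"],s["opening"],s["force"],np.degrees(np.arctan2(Rm[1,0],Rm[0,0])))
c=cam("wrist");im=c["image"].copy()
hsv=cv2.cvtColor(im,cv2.COLOR_RGB2HSV)
for nm,lo,hi,z in (("orange",(4,120,60),(16,255,255),.04),("yellow",(18,120,80),(35,255,255),.046)):
    m=cv2.inRange(hsv,lo,hi);m=cv2.morphologyEx(m,cv2.MORPH_CLOSE,np.ones((9,9)))
    for ct in cv2.findContours(m,cv2.RETR_EXTERNAL,cv2.CHAIN_APPROX_SIMPLE)[0]:
        if cv2.contourArea(ct)<150: continue
        r=cv2.minAreaRect(ct);bp=cv2.boxPoints(r)
        print(nm,cv2.contourArea(ct),bp.round(0).tolist(),at_z(c,bp,z)[:,:2].round(4).tolist(),at_z(c,[r[0]],z).round(4).tolist())
print("tcp px",proj(c,s["tool_pos"]))
save(c,"pics/w2.png")
```

```text
1.95 [0.48532016 0.08254897 0.19827506] 0.00021055507608680663 [-0.28806591  0.13963456  0.33373888] 99.1065670824451
orange 2077.0 [[254.0, 165.0], [294.0, 165.0], [294.0, 220.0], [254.0, 220.0]] [[0.4627, 0.105], [0.5008, 0.1111], [0.5106, 0.056], [0.4706, 0.0495]] [[0.4861, 0.0811, 0.04]]
yellow 728.5 [[265.0, 314.0], [281.0, 314.0], [281.0, 372.0], [265.0, 372.0]] [[0.4978, -0.0528], [0.5149, -0.05], [0.5274, -0.1252], [0.5093, -0.1282]] [[0.5122, -0.088, 0.046]]
yellow 1642.0 [[237.0, 30.0], [311.0, 30.0], [311.0, 56.0], [237.0, 56.0]] [[0.4322, 0.2177], [0.4942, 0.2276], [0.4981, 0.2078], [0.4348, 0.1976]] [[0.4648, 0.2128, 0.046]]
yellow 3884.5 [[32.0, 0.0], [154.0, 0.0], [154.0, 44.0], [32.0, 44.0]] [[0.2624, 0.2124], [0.3615, 0.2289], [0.3634, 0.1956], [0.2607, 0.1787]] [[0.3119, 0.2042, 0.046]]
tcp px [[273.23716127 261.25893921]]
```

View pics/w2.png

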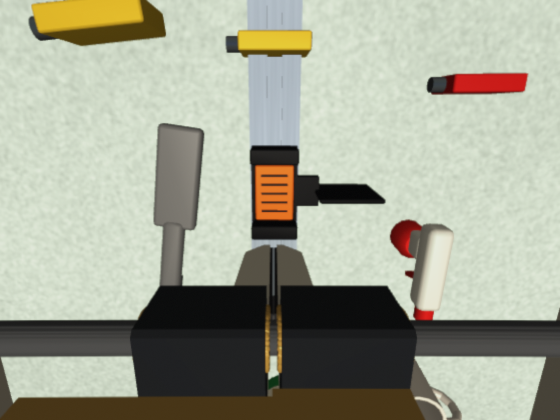

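Alignment is good: the pad centre at (274,192) corresponds to (0.4861, 0.0811), with 38×56 mm edges. The yellow stop on the rail is at about (274,43). Now I'll descend to just above the pad.

play_rows --targets '[0,0,3,0,-0.15,0.1,6,0,-0.15,0.1,9,0,-0.15,0.1,12,0,-0.15,0.1,14,0,-0.15,0.1,15,0,-0.15,0.1,15.2,0,-0.15,0.1,15.2,0]'

```text
t: 2.67
tool_pos: [0.4868, 0.0826, 0.0472]
orientation: [2.034, 2.394, 0.0]
force: [0.2, 0.1, 0.3]
opening: 0.0002
gripper_force: 0.0
```

play_rows --targets '[0,0,0.2,0,0,0,0.4,0,0,0,0.4,0]'

```text
t: 2.92
tool_pos: [0.4877, 0.0819, 0.0438]
orientation: [2.034, 2.392, 0.002]
force: [0.1, -0.1, -0.2]
opening: 0.0004
gripper_force: 0.0
```

play_rows --targets '[0,-0.1,0.2,0,0,-0.1,0.4,0,0,-0.1,0.5,0,0,-0.1,0.6,0,0,-0.1,0.6,0,0,-0.1,0.6,0]'

```text
t: 3.42
tool_pos: [0.4864, 0.0816, 0.0376]
orientation: [2.035, 2.392, 0.001]
force: [-2.1, 0.5, 8.8]
opening: 0.0003
gripper_force: 3.9
```

play_rows --targets '[0,0,0.1,0,0,0,0.15,0,0,0,0.15,0,0,0,0.15,0]'

```text
t: 3.75
tool_pos: [0.4865, 0.0816, 0.0362]
orientation: [2.035, 2.392, 0.001]
force: [-2.4, 0.3, 8.8]
opening: 0.0005
gripper_force: 4.4
```

play_rows --targets '[0.2,0,0.05,0,0.6,0,0.05,0,1,0,0.05,0,1.4,0,0.05,0,1.8,0,0.05,0,2.2,0,0.05,0,2.6,0,0.05,0,3,0,0.05,0]'

```text
t: 4.42
tool_pos: [0.4818, 0.1112, 0.0361]
orientation: [2.035, 2.392, 0.001]
force: [-3.5, -1.1, 12.2]
opening: 0.0008
gripper_force: 6.2
```

```bash
cat > look.py <<'E'
from h import *
s=read_state();print(s["t"],s["tool_pos"].round(4),s["force"].round(1))
c=cam("wrist");hsv=cv2.cvtColor(c["image"],cv2.COLOR_RGB2HSV)
for nm,lo,hi,z in (("orange",(4,120,60),(16,255,255),.037),("yellow",(18,120,80),(35,255,255),.046)):
    m=cv2.inRange(hsv,lo,hi);m=cv2.morphologyEx(m,cv2.MORPH_CLOSE,np.ones((9,9)))
    for ct in cv2.findContours(m,cv2.RETR_EXTERNAL,cv2.CHAIN_APPROX_SIMPLE)[0]:
        if cv2.contourArea(ct)<150: continue
        r=cv2.boundingRect(ct);bp=[(r[0],r[1]),(r[0]+r[2],r[1]),(r[0]+r[2],r[1]+r[3]),(r[0],r[1]+r[3])]
        print(nm,bp,at_z(c,bp,z)[:,:2].round(4).tolist())
import sys
save(c,f"pics/{sys.argv[1]}.png")
E
python3 look.py w3
```

```text
4.4167 [0.4818 0.1112 0.0361] [-3.5 -1.1 12.2]
orange [(236, 218), (310, 218), (310, 308), (236, 308)] [[0.459, 0.1326], [0.4965, 0.1387], [0.5066, 0.0867], [0.4658, 0.0801]]
yellow [(0, 389), (424, 389), (424, 420), (0, 420)] [[0.341, 0.0132], [0.5787, 0.0511], [0.585, 0.0293], [0.3397, -0.0096]]
yellow [(265, 307), (282, 307), (282, 373), (265, 373)] [[0.481, 0.0891], [0.4899, 0.0906], [0.497, 0.0488], [0.4875, 0.0473]]
yellow [(198, 22), (349, 22), (349, 73), (198, 73)] [[0.433, 0.2178], [0.4946, 0.2278], [0.499, 0.2087], [0.4349, 0.1983]]
yellow [(0, 0), (75, 0), (75, 42), (0, 42)] [[0.3536, 0.2125], [0.3832, 0.2176], [0.3831, 0.2019], [0.3525, 0.1968]]
```

View pics/w3.png

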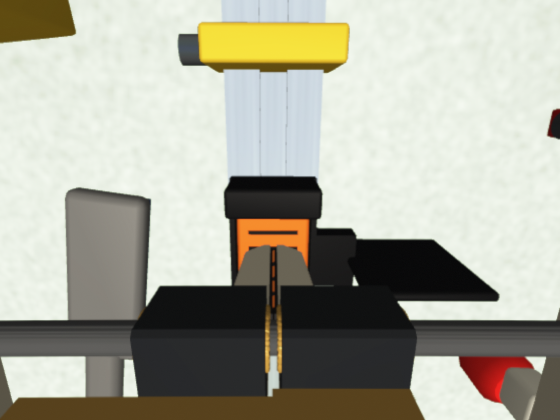

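The slider is moving with the fingertip: the pad's front edge is at row 218, and there's still a gap to the stop (row 73). I'll keep going.

play_rows --targets '[0.5,0,0,0,1.1,0,0,0,1.7,0,0,0,2.3,0,0,0,2.9,0,0,0,3.4,0,0,0,3.8,0,0,0,4,0,0,0]'

```text
t: 5.13
tool_pos: [0.4754, 0.1511, 0.0361]
orientation: [2.035, 2.392, 0.002]
force: [-3.6, -2.1, 12.6]
opening: 0.0004
gripper_force: 5.9
```

play_rows --targets '[0.2,0,0,0,0.4,0,0,0,0.6,0,0,0,0.8,0,0,0,1,0,0,0]'

```text
t: 5.55
tool_pos: [0.474, 0.1607, 0.0362]
orientation: [2.035, 2.392, 0.002]
force: [-1.8, -1.8, 12.6]
opening: 0.0003
gripper_force: 5.8
```

play_rows --targets '[0.2,0,0,0,0.4,0,0,0,0.6,0,0,0,0.8,0,0,0,1,0,0,0,1,0,0,0]'

```text
t: 6.05
tool_pos: [0.4731, 0.1697, 0.0361]
orientation: [2.034, 2.39, 0.002]
force: [0.5, -5.5, 9.6]
opening: 0.0004
gripper_force: 4.6
```

```bash
python3 look.py w4
```

```text
6.05 [0.4731 0.1697 0.0361] [ 0.5 -5.5  9.6]
orange [(236, 229), (308, 229), (308, 316), (236, 316)] [[0.451, 0.1851], [0.4879, 0.1911], [0.4977, 0.1399], [0.4577, 0.1335]]
yellow [(0, 389), (424, 389), (424, 420), (0, 420)] [[0.3323, 0.0719], [0.57, 0.1094], [0.5764, 0.0876], [0.331, 0.049]]
yellow [(265, 307), (282, 307), (282, 373), (265, 373)] [[0.4722, 0.1476], [0.4811, 0.149], [0.4882, 0.1072], [0.4787, 0.1057]]
yellow [(204, 152), (339, 152), (339, 197), (204, 197)] [[0.4321, 0.2236], [0.4932, 0.2335], [0.4979, 0.2126], [0.4343, 0.2023]]
yellow [(0, 110), (91, 110), (91, 165), (0, 165)] [[0.342, 0.2274], [0.3811, 0.2339], [0.3813, 0.2092], [0.3403, 0.2025]]
```

View pics/w4.png

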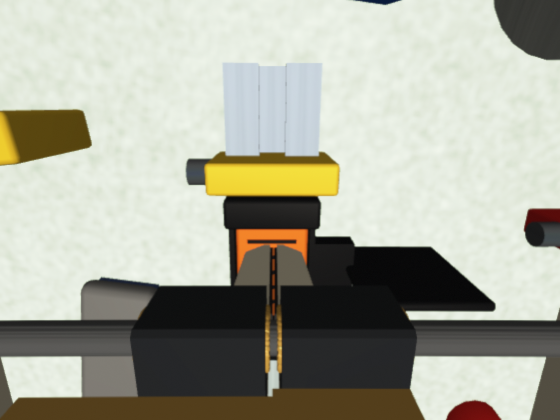

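The slider's cheek now meets the yellow stop at rows 195–199, and the push force has risen to 5.5 N. I'll push a bit more with the pad held down to confirm contact.

play_rows --targets '[0.1,0,0,0,0.2,0,0,0,0.3,0,0,0,0.4,0,0,0,0.5,0,0.03,0,0.5,0,0.03,0,0.5,0,0.03,0]'

```text
t: 6.68
tool_pos: [0.4725, 0.1741, 0.0361]
orientation: [2.033, 2.39, 0.001]
force: [0.7, -8.0, 11.2]
opening: 0.0003
gripper_force: 5.4
```

```bash
python3 look.py w5 | grep -v '389\|307'
```

```text
6.6833 [0.4725 0.1741 0.0361] [ 0.7 -8.  11.2]
orange [(236, 237), (308, 237), (308, 320), (236, 320)] [[0.451, 0.1852], [0.4882, 0.1912], [0.4977, 0.1418], [0.4575, 0.1354]]
yellow [(204, 160), (339, 160), (339, 206), (204, 206)] [[0.432, 0.2244], [0.4935, 0.2343], [0.4983, 0.2127], [0.4342, 0.2023]]
yellow [(0, 118), (92, 118), (92, 176), (0, 176)] [[0.3413, 0.2284], [0.3811, 0.235], [0.3813, 0.2085], [0.3395, 0.2017]]
```

The slider didn't move while the fingertip slid 4 mm on, so it's against the stop. Lifting straight up.

play_rows --targets '[0,0,-0.2,0,0,0,-0.5,0,0,0,-1,0,0,0,-2,0,0,0,-4,0,0,0,-7,0,0,0,-10,0,0,0,-12,0]'

```text
t: 7.4
tool_pos: [0.4711, 0.1757, 0.1577]
orientation: [2.035, 2.392, 0.003]
force: [0.8, -0.2, 1.0]
opening: 0.0004
gripper_force: 0.0
```

play_rows --targets '[-2,0,-2,0,-4,0,-4,0,-5,0,-4,0,-5,0,-4,0,-5,0,-4,0]'

```text
t: 7.82
tool_pos: [0.4781, 0.1259, 0.1936]
orientation: [-2.037, -2.391, 0.001]
force: [-0.5, 0.0, -0.9]
opening: 0.0004
gripper_force: 0.0
```

```bash
python3 look.py w6; python3 -c "
from h import *
c=cam('scene');x0,y0,x1,y1=225,170,445,335
a=cv2.resize(c['image'][y0:y1,x0:x1],None,fx=3.6,fy=3.6,interpolation=cv2.INTER_CUBIC)
cv2.imwrite('pics/s6.png',cv2.cvtColor(a,cv2.COLOR_RGB2BGR))"
```

```text
7.8167 [0.4781 0.1259 0.1936] [-0.5  0.  -0.9]
orange [(254, 122), (296, 122), (296, 183), (254, 183)] [[0.4498, 0.1883], [0.4882, 0.1945], [0.4985, 0.1377], [0.458, 0.1312]]
yellow [(265, 314), (282, 314), (282, 373), (265, 373)] [[0.4903, -0.0063], [0.5082, -0.0034], [0.5209, -0.0788], [0.502, -0.0819]]
yellow [(239, 85), (311, 85), (311, 104), (239, 104)] [[0.4328, 0.2177], [0.4949, 0.2277], [0.4979, 0.2121], [0.4349, 0.202]]
yellow [(39, 53), (161, 53), (161, 93), (39, 93)] [[0.2621, 0.2155], [0.364, 0.2324], [0.366, 0.2001], [0.2608, 0.1828]]
```

View pics/w6.png

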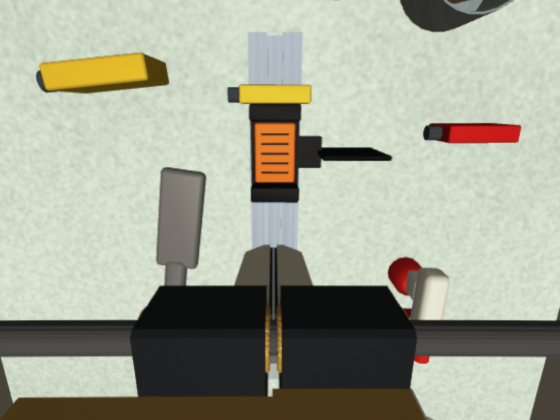

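View pics/s6.png

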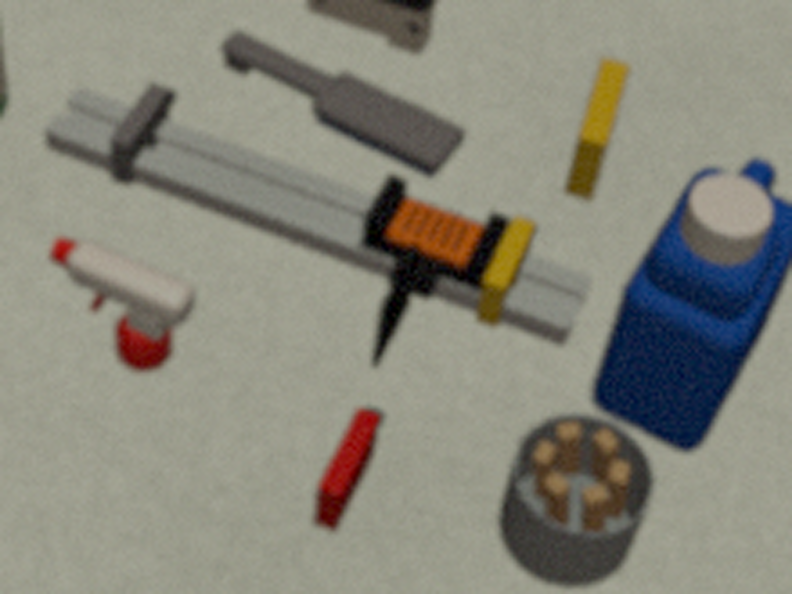

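Both views show the slider flush with the yellow stop: pad centre to stop is about 53 mm, the pad is back up, and the bystanders haven't moved. Handing in.

```bash
python3 -c "
from plant import workorder
print(workorder.close_job())"
```

```text
the job is handed in; nothing more can be done
None
```

I pressed the pad, pushed the slider against the yellow stop and released it; the pad sprang back up and the bystanders in view stayed put. The job is handed in, but the hand-in call returned no verdict.

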